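# Unclamp the inspection magnifier and hold it over the orange tablets

## Task

Turn the blue clamp knob about a quarter turn anticlockwise (seen from above) so that its steel arm swings clear, then draw the magnifier out of its sloping holder and hold its lens level and centred over the dish of orange tablets, about 10 cm above the bench. Finish while still holding it there, steady in the gripper and touching nothing else; do not shift the dishes, bottle, jar or mortar.

Things in the scene. Friction and masses are not known exactly. Their poses are not given: they have to be found in the camera images.
- magnifier: Hand magnifier, loose, 100 to 170 g. Origin on the handle axis at the underside of its grey guard; x along the handle to the lens, y across, z square to the lens. Along x in mm: -38 to 0 plug in the socket, 0 to 20 grey guard (lugs 50 wide in y), 20 to 86 black grip, then neck and lens. In the holder x slopes up at 45 degrees away from the robot (may sag 5 degrees), z up and back to the robot.
- magnifier_grip (a point): Where to grip the magnifier: on the handle axis, 50 mm along x from its origin, near its centre of mass. The black grip there is 18 mm wide in y (take it by these two flat sides) and 14 mm thick in z, and runs 30 mm towards the guard and 36 mm towards the lens. Same axes as the magnifier.
- lens_center (a point): Centre of the round glass lens in its steel rim, 130 mm along the magnifier's x axis from its origin; rim 76 mm across, 8 mm thick. Same axes as the magnifier.
- holder: Holder fixed to the bench: white base plate 150 x 200 x 8 mm (its centre at x -5, y -50 mm from the origin), a sloping aluminium socket and the clamp knob's post on its right (-y). Origin on the bench straight below the socket's mouth; z up, x away from the robot, turned by a varying yaw (-0.2 to 0.4 rad).
- socket_mouth (a point): Centre of the socket's mouth, 65 mm above the bench. The socket runs down from it at 45 degrees back towards the robot, 45 mm deep, with 1 mm of play all round the plug: draw the magnifier along its own x axis (up and away at 45 degrees) by 45 mm or more before turning it.
- knob_grip (a point): Where to grip the clamp knob: on its upright axis, 113 mm above the bench, at x 9, y -115 mm from the holder's origin. Axes turn with the knob. The blue blade is 14 mm thick along this x, 42 mm long along this y, from 92 to 122 mm above the bench; under it is a black hub, 36 mm across. Keep the TCP at 112 mm or higher.
- clamp_knob (a joint): Turn of the knob, rad, growing anticlockwise from above, 0 to 1.65 (stops). Starts at 0 to 0.05: its steel arm (8 mm rod, 100 mm long from the axis along the blade, 82 mm above the bench) lies over a lug of the guard and bars the magnifier. Near 1.4 it points back towards the robot, well clear; clear from 0.9 on. Takes about 0.05 N m; stays where left.
- dish_orange: The dish to inspect. Shallow round white ceramic dish, 84 mm across the rim, 14 mm high, loose, 150 g, standing on the bench with six orange tablets in it. Origin at the centre of its underside, z up; its yaw means nothing.
- dish_green: The other dish, to be left alone; the two dishes may be in either place. Shallow round white ceramic dish, 84 mm across the rim, 14 mm high, loose, 150 g, standing on the bench with six green tablets in it. Origin at the centre of its underside, z up; its yaw means nothing.
- amber_bottle: Bystander: amber glass bottle with a black cap, 56 mm diameter, 110 mm high, standing. Origin at the centre of its underside.
- jar: Bystander: amber glass jar with a white lid, 64 mm diameter, 75 mm high, standing. Origin at the centre of its underside.
- mortar: Bystander: white ceramic mortar, an open bowl 90 mm across and 60 mm high. Origin at the centre of its underside.
Not all that is in view belongs to the job. Several things have the shape of the holder; the one meant has the colours described above.

How it is judged (in metres and radians):
On the way, in this order (a step that is already met when the one before it is completed fails the run):
1. the clamp knob is turned so that its arm is clear (over 0.9 rad) while the magnifier still sits in its holder (value of joint clamp_knob above 0.9 rad and distance between magnifier and socket_mouth below 0.012 m), for 0.1 s.
2. the magnifier is drawn out of the socket in the gripper (distance between magnifier and socket_mouth above 0.045 m and contact force between the fingers and magnifier above 1 N), for 0.1 s.
At the end, for the whole second after the job is handed in: Gripper holds the magnifier still, lens level within 12 deg (either face up), lens centre within 25 mm of plumb over the orange dish and 60 to 150 mm above the bench, touching no other listed thing; knob past 0.9 rad; dishes, bottle, jar and mortar within 30 mm of their starts (horizontal distance between lens_center and dish_orange below 0.025 m and height (world z) of lens_center between 0.06 and 0.15 m and (angle between magnifier's own z axis and vertical below 0.21 rad or angle between magnifier's own z axis and vertical above 2.93 rad) and contact force between the fingers and magnifier above 1 N and linear speed of magnifier below 0.03 m/s and angular speed of magnifier below 0.2 rad/s and value of joint clamp_knob above 0.9 rad and contact force between magnifier and holder below 0.1 N and contact force between magnifier and dish_orange below 0.1 N and contact force between magnifier and dish_green below 0.1 N and contact force between magnifier and amber_bottle below 0.1 N and contact force between magnifier and jar below 0.1 N and contact force between magnifier and mortar below 0.1 N and distance of each of dish_orange, dish_green, amber_bottle, jar, mortar from where it was at the start of the episode below 0.03 m); the arm keeps its last pose, push and grip.
It fails at once if the dish of orange tablets is shifted by more than 30 mm or tipped (distance of dish_orange from where it was at the start of the episode above 0.03 m or angle between dish_orange's own z axis and vertical above 0.35 rad).
It fails at once if the dish of green tablets is shifted by more than 30 mm or tipped (distance of dish_green from where it was at the start of the episode above 0.03 m or angle between dish_green's own z axis and vertical above 0.35 rad).
It fails at once if the amber bottle is shifted by more than 30 mm or tipped (distance of amber_bottle from where it was at the start of the episode above 0.03 m or angle between amber_bottle's own z axis and vertical above 0.35 rad).
It fails at once if the jar is shifted by more than 30 mm or tipped (distance of jar from where it was at the start of the episode above 0.03 m or angle between jar's own z axis and vertical above 0.35 rad).
It fails at once if the mortar is shifted by more than 30 mm or tipped (distance of mortar from where it was at the start of the episode above 0.03 m or angle between mortar's own z axis and vertical above 0.35 rad).
It also fails if it takes over 54 s, if anything falls off the work surface, if the arm or the gripper's body presses on something with over 40 N, if the wrist force passes 120 N, or if a joint passes its speed limit or range.

## Robot

A 7-joint arm with a two-finger parallel gripper is mounted at the origin on the work surface. World frame = base frame: x ahead of the robot, y to its left, z up, the work surface at z = 0. Lengths are in m, angles in degrees, forces in N, time in s.
With the tool pointing down it reaches from about 0.4 to 0.85 m from the base axis. Payload 4.5 kg.
Tool frame: the origin (TCP) lies between the finger pads, 19 mm behind the fingertips; this is the grasp point; z points along the fingers, y is the line along which they close (so a half turn about z gives the same grasp; the last joint's range is limited). The gripper opens to 88 mm and grips with 3 to 60 N. Pads are 18 mm wide; open, the fingers measure 123 mm over their backs; the gripper's body (75 mm by 187 mm) begins 45 mm behind the grasp point.
Start: joints at [70.577, 39.483, -11.15, 89.685, 9.013, 51.709, -12.324], TCP at [0.228, -0.582, 0.257] pointing down, gripper open.
Joint ranges: [-172.22, 172.22], [-26.19, 119.32], [-84.43, 86.54], [7.71, 146.69], [-57.33, 237.33], [2.42, 119.75], [-152.13, 152.13]. Speed limits (degrees/s): [147.25, 147.25, 180, 180, 180, 180, 180].

## Interface

Orientations are given as [roll, pitch, yaw] about the fixed x, y, z axes, in that order (R = Rz(yaw) Ry(pitch) Rx(roll)).
In Python, from cell import ctrl gives the robot as it stands. The module is installed in compiled form; this text tells all that it offers.
- The arm moves only by the tool carry_out, never from a script. Its argument "rows" is a list of rows, each an object of numbers: "tx", "ty", "tz": the shift along the world's x, y, z in cm; "yaw": the turn about the world's z in rad. A call has exactly 5 rows; each row shifts and turns the commanded pose from where the row before left it; what a row does not reach is not made up. A row lasts 1/12 s, in which the tool goes at most 41.7 mm and 7.16 degrees, less where a joint would pass 70% of its speed; a pose out of reach is approached as far as the arm can. A call is refused whole if a number of a shift passes 4.17 or a number of a turn 0.125, either way. A call with a gripper value outside its range is refused whole. "gripper" is the opening, from 0 (shut) to 1 (fully open), set as the call begins (left out, the last holds). The fingers move at their own pace and stop on an object; "squeeze" is the grip in N (left out, the last holds). Time passes only in rows, so rows that do not move let the fingers close, or fill a call up. It gives the time, the measured TCP pose, the force, the opening and the grip force at its end, in the units of the state.
- ctrl.observe(): the state, without advancing time (a new reading comes with each control period).
- ctrl.grab_frame(name): name is "scene" or "top" or "wrist"; returns a dict with "pixels" (480x640x3 uint8, blue, green, red), "mtx" (3x3 intrinsics, pixels), "rvec" (rotation vector, rad) and "tvec" (3), from world to camera coordinates, as OpenCV has them. Camera axes: x right, y down, z forward; pixel columns grow to the right and rows downward; lengths in m; the calibration is good to about 2 mm. A picture is of the moment at which its call begins. There is no depth.
- ctrl.job_done(): hands the job in; it is judged then, once.
Trained networks look in a picture, given as the dict that the camera call returned (one of the last four; its "shot" number tells which), for a name from the list of things; names that differ only in an ending like _2 or _b are one class to them, and where a whole thing is asked for, a point or a joint stands for the part that bears it (a point fixed in the world has none). Each returns a list of dicts, best first, with "confidence" (0 to 1); they miss things now and then, are a little off and sometimes report something else, mostly with a low value. They report only what shows in the picture. A call takes as long as a camera call. They do not tell look-alikes from the thing itself.
- ctrl.boxes_of(picture, label): "point" ([column, row] in pixels, amid what is visible of it).
- ctrl.silhouettes(picture, label): "region" (480x640 bool, what is visible of it) and "point" ([column, row] in pixels, amid what is visible of it).
The state is a dict: "clock": time; "q": joint angles; "qvel": joint speeds; "effort": joint torques, N m; "tool_pos": TCP position; "eef_rot": TCP orientation; "ft_force": force on the tool from outside, world axes, zero at the start; "torque": the same for the moment, N m; "width": opening from 0.0 (shut) to 1.0 (fully open); "grip_force": force on a finger pad.
Only numpy, scipy, OpenCV 4.12 (cv2) and the standard library are available. Lean on these libraries where they do the work, as an engineer would, in place of code of your own. Each camera call takes 0.05 s, during which the arm holds its last target. There are 200 camera calls.

## Working session

There is one attempt and no reset: what is moved stays moved. The work goes in short steps, Python scripts to look and compute and a tool call to move; the robot and the scene stay as the last step left them, time stands still between calls to the robot, and variables do not carry over. Pictures are saved under pics/ and viewed, at most 10 in all, crops included, and the job is handed in when it is done.

Besides the shell and the picture viewer there is one more tool, called after ">>>" as name(argument=value, ...) on one line, values as JSON. carry_out: Moves the arm, as the interface text tells. Its arguments: {"type":"object","properties":{"rows":{"type":"array","items":{"type":"object","properties":{"tx":{"type":"number"},"ty":{"type":"number"},"tz":{"type":"number"},"yaw":{"type":"number"}}}},"gripper":{"type":"number"},"squeeze":{"type":"number"}},"required":["rows"]}

```bash
mkdir -p pics; cat > h.py <<'E'
import numpy as np, cv2, json
from cell import ctrl
def P(f):
    R,_=cv2.Rodrigues(np.array(f["rvec"],float)); t=np.array(f["tvec"],float).reshape(3); K=np.array(f["mtx"],float)
    return K,R,t
def ray(f,uv):
    K,R,t=P(f); d=R.T@np.linalg.inv(K)@np.array([uv[0],uv[1],1.]); return -R.T@t,d
def onz(f,uv,z):
    c,d=ray(f,uv); return c+d*(z-c[2])/d[2]
def proj(f,p):
    K,R,t=P(f); q=K@(R@np.array(p,float)+t); return q[:2]/q[2]
def tri(obs):
    A=np.zeros((3,3));b=np.zeros(3)
    for f,uv in obs:
        c,d=ray(f,uv); d=d/np.linalg.norm(d); M=np.eye(3)-np.outer(d,d); A+=M;b+=M@c
    return np.linalg.solve(A,b)
E
python3 - <<'E'
from h import *
np.set_printoptions(precision=4,suppress=True)
print({k:np.round(v,3).tolist() for k,v in ctrl.observe().items()})
fs={}
for n in ["scene","top","wrist"]:
    f=ctrl.grab_frame(n); fs[n]=f; cv2.imwrite(f"pics/{n}0.png",f["pixels"])
    c,_=ray(f,(0,0)); print(n,"cam",c)
for l in ["magnifier","magnifier_grip","lens_center","holder","knob_grip","clamp_knob","dish_orange","dish_green","amber_bottle","jar","mortar"]:
    for n in fs:
        print(l,n,[(np.round(d["point"]).tolist(),round(d["confidence"],2)) for d in ctrl.boxes_of(fs[n],l)][:5])
E
```

```text
{'clock': 0.0, 'q': [70.575, 39.532, -11.147, 89.745, 9.011, 51.709, -12.324], 'qvel': [-0.006, -0.004, 0.064, 0.085, -0.025, -0.024, -0.034], 'effort': [-0.0, -52.756, -1.267, -15.342, -0.053, 0.007, 0.0], 'tool_pos': [0.227, -0.582, 0.257], 'eef_rot': [-179.897, 0.005, 21.368], 'ft_force': [-0.152, -0.463, 0.007], 'torque': [0.005, -0.023, 0.043], 'grip_force': 0.0, 'width': 1.0}
scene cam [ 1.178  -0.4218  0.9745]
top cam [0.297  0.0133 1.2396]
wrist cam [ 0.2899 -0.5565  0.3836]
magnifier scene [([392.0, 214.0], 0.68)]
magnifier top [([225.0, 205.0], 0.64), ([264.0, 255.0], 0.57)]
magnifier wrist []
magnifier_grip scene [([389.0, 212.0], 0.93)]
magnifier_grip top [([225.0, 204.0], 0.66)]
magnifier_grip wrist []
lens_center scene [([390.0, 213.0], 0.6)]
lens_center top [([225.0, 204.0], 0.73)]
lens_center wrist []
holder scene [([353.0, 238.0], 0.74), ([357.0, 169.0], 0.71)]
holder top [([176.0, 360.0], 0.96), ([262.0, 253.0], 0.58), ([465.0, 265.0], 0.58)]
holder wrist []
knob_grip scene [([345.0, 227.0], 0.84), ([347.0, 163.0], 0.69)]
knob_grip top [([281.0, 238.0], 0.96), ([188.0, 354.0], 0.92)]
knob_grip wrist []
clamp_knob scene [([348.0, 159.0], 0.74), ([346.0, 227.0], 0.57)]
clamp_knob top [([284.0, 238.0], 0.63), ([189.0, 353.0], 0.6)]
clamp_knob wrist []
dish_orange scene [([269.0, 281.0], 0.84)]
dish_orange top [([384.0, 244.0], 0.66)]
dish_orange wrist []
dish_green scene [([201.0, 300.0], 0.68)]
dish_green top [([467.0, 265.0], 0.69), ([283.0, 236.0], 0.57)]
dish_green wrist []
amber_bottle scene [([305.0, 352.0], 0.95)]
amber_bottle top [([398.0, 144.0], 0.77)]
amber_bottle wrist []
jar scene [([438.0, 219.0], 0.91)]
jar top [([161.0, 206.0], 0.6)]
jar wrist []
mortar scene [([203.0, 376.0], 0.96)]
mortar top [([499.0, 172.0], 0.56)]
mortar wrist []
```

View pics/scene0.png

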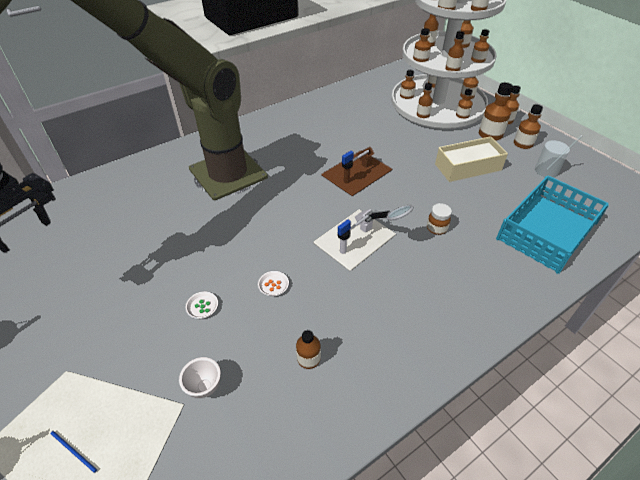

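View pics/top0.png

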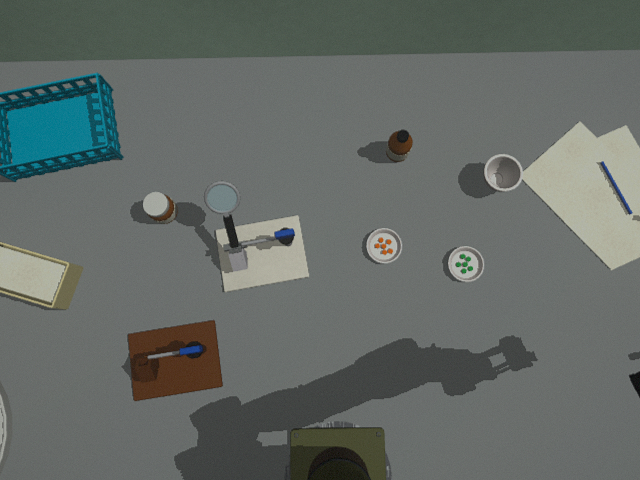

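The real holder has the white plate (top 262,253; scene 355,238). The look-alike is the brown one (top 175,360; scene 357,170). The magnifier is in the white one, with the lens at top (222,198), the orange dish at top (384,246) and the green one at top (466,264).

```bash
python3 - <<'E'
from h import *
np.set_printoptions(precision=4,suppress=True)
t=ctrl.grab_frame("top"); s=ctrl.grab_frame("scene")
img=t["pixels"]; crop=cv2.resize(img[160:310,180:330],None,fx=4,fy=4,interpolation=cv2.INTER_CUBIC); cv2.imwrite("pics/crop1.png",crop)
print("px/m", t["mtx"])
# plate
m=((img.min(2)>185)).astype(np.uint8); n,lab,st,_=cv2.connectedComponentsWithStats(m)
for i in range(1,n):
    x,y,w,h,a=st[i]
    if a>500 and x>150 and x<330:
        pts=np.argwhere(lab==i)[:,::-1].astype(np.float32); hull=cv2.convexHull(pts)
        q=np.array([onz(t,p[0],0.008)[:2] for p in hull],np.float32); r=cv2.minAreaRect(q); print("plate",st[i],r,cv2.boxPoints(r))
def sil(f,l): return [(np.array(d["point"]),round(d["confidence"],2),d["region"].sum()) for d in ctrl.silhouettes(f,l)]
for l,z in [("dish_orange",.01),("dish_green",.01),("amber_bottle",.055),("jar",.04),("mortar",.04)]:
    a=sil(t,l);b=sil(s,l)
    for p in a[:2]: print(l,"top",p,onz(t,p[0],z))
    for p in b[:2]: print(l,"scene",p,onz(s,p[0],z))
    if a and b: print("tri",tri([(t,a[0][0]),(s,b[0][0])]))
# blue blade
for f,nm in [(t,"t"),(s,"s")]:
    h=cv2.cvtColor(f["pixels"],cv2.COLOR_BGR2HSV); b=((h[...,0]>108)&(h[...,0]<130)&(h[...,1]>150)&(h[...,2]>60)).astype(np.uint8)
    n,lab,st,ce=cv2.connectedComponentsWithStats(b)
    for i in range(1,n):
        if st[i][4]>15: print(nm,st[i],ce[i],onz(f,ce[i],.12))
E
```

```text
px/m [[534.3522   0.     322.6841]
 [  0.     534.3522 235.7834]
 [  0.       0.       1.    ]]
dish_orange top (array([383.7, 242.8]), 0.97, np.int64(979)) [ 0.5131 -0.1175  0.01  ]
dish_orange scene (array([271.7, 282.9]), 0.91, np.int64(601)) [ 0.5018 -0.1181  0.01  ]
tri [ 0.5101 -0.1189  0.0201]
dish_green top (array([464.7, 264.4]), 0.63, np.int64(999)) [ 0.4592 -0.3026  0.01  ]
dish_green scene (array([203.4, 303. ]), 0.84, np.int64(692)) [ 0.4567 -0.2972  0.01  ]
tri [ 0.4593 -0.2995  0.0149]
amber_bottle top (array([398.5, 144.6]), 0.71, np.int64(662)) [ 0.7367 -0.1555  0.055 ]
amber_bottle scene (array([305.4, 350.8]), 0.78, np.int64(727)) [ 0.7436 -0.1671  0.055 ]
tri [ 0.7395 -0.1605  0.043 ]
jar top (array([163.2, 202.9]), 0.63, np.int64(875)) [0.6105 0.3935 0.04  ]
jar scene (array([438.2, 218.8]), 0.6, np.int64(593)) [0.6    0.3983 0.04  ]
tri [0.6071 0.3892 0.0513]
mortar top (array([499.5, 174.4]), 0.68, np.int64(1181)) [ 0.6648 -0.3892  0.04  ]
mortar top (array([283.1, 236.3]), 0.6, np.int64(368)) [0.5268 0.115  0.04  ]
mortar scene (array([202.8, 378.2]), 0.73, np.int64(1339)) [ 0.6631 -0.3865  0.04  ]
tri [ 0.6642 -0.3874  0.0429]
t [602 162  30  52  99] [615.9899 186.5051] [ 0.6085 -0.6105  0.12  ]
t [275 229  19   9 108] [284.0926 232.6389] [0.5194 0.1061 0.12  ]
t [180 345  23  10 152] [190.5197 349.6711] [0.2775 0.2989 0.12  ]
s [342 151  11  14 103] [347.0097 157.2913] [0.2894 0.2903 0.12  ]
s [338 220  12  16 123] [343.4634 227.3496] [0.5285 0.0983 0.12  ]
s [ 51 431  46  41 212] [ 73.3585 451.4387] [ 0.7029 -0.6419  0.12  ]
```

View pics/crop1.png

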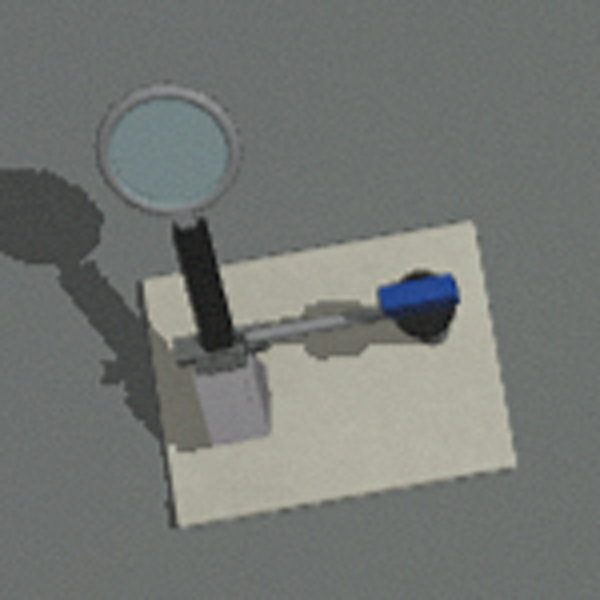

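The crop shows the white plate with corners at crop (145,282), (472,222), (515,465) and (178,525). The blade is at (420,294), the arm lies over the right-hand lug at (250,340), and the lens is at (168,150). This is the right holder.

```bash
python3 - <<'E'
from h import *
np.set_printoptions(precision=4,suppress=True)
t=ctrl.grab_frame("top"); 
w=lambda c,z: onz(t,((c[0]+.5)/4-.5+180,(c[1]+.5)/4-.5+160),z)
c=[w(p,.008) for p in [(145,282),(472,222),(515,465),(178,525)]]
cen=np.mean(c,0); print("corners",np.array(c),"cen",cen, [np.linalg.norm(c[i]-c[i-1]) for i in range(4)])
yv=(c[0]-c[1])+(c[3]-c[2]); xv=(c[0]-c[3])+(c[1]-c[2])
y1=np.arctan2(-yv[0],yv[1]); y2=np.arctan2(xv[1],xv[0]); print("yaws",y1,y2)
yaw=(2*y1+y2)/3; R=lambda a:np.array([[np.cos(a),-np.sin(a)],[np.sin(a),np.cos(a)]])
o=cen[:2]-R(yaw)@[-.005,-.05]; print("holder o",o,"yaw",yaw)
k=o+R(yaw)@[.009,-.115]; print("knob",k)
l=o+R(yaw)@[.13*.7071,0]; print("lens pred",l, "z",.065+.092, "seen",w((168,150),.157))
g=o+R(yaw)@[.05*.7071,0]; print("grip pred",g, .065+.0354)
bl=[w(p,.122) for p in [(379,290),(460,277)]]; print("blade back edge",bl, np.arctan2(-(bl[0]-bl[1])[0],(bl[0]-bl[1])[1]))
print("blade top centre", w((420,288),.122))
E
```

```text
corners [[0.5505 0.2763 0.008 ]
 [0.5833 0.0832 0.008 ]
 [0.4387 0.0592 0.008 ]
 [0.4071 0.2539 0.008 ]] cen [0.4949 0.1682 0.008 ] [np.float64(0.14508415670818878), np.float64(0.195807195014719), np.float64(0.14663277746282982), np.float64(0.19726433781643024)]
yaws 0.16466988841522998 0.1595554198313205
holder o [0.4917 0.2183] yaw 0.1629650655539268
knob [0.5193 0.1063]
lens pred [0.5824 0.2332] z 0.157 seen [0.5902 0.234  0.157 ]
grip pred [0.5266 0.2241] 0.1004
blade back edge [array([0.5205, 0.1267, 0.122 ]), array([0.5268, 0.0834, 0.122 ])] 0.14523887957624237
blade top centre [0.5212 0.1048 0.122 ]
```

>>> carry_out(rows=[{"tx": 2.2,"ty": 3.3,"yaw": 0.068},{"tx": 2.2,"ty": 3.3,"yaw": 0.068},{"tx": 2.2,"ty": 3.3,"yaw": 0.068},{"tx": 2.2,"ty": 3.3,"yaw": 0.068},{"tx": 2.2,"ty": 3.3,"yaw": 0.068}], gripper=0.6)

```text
invalid input at $.rows[0]: expected keys tx, ty, tz, yaw
```

>>> carry_out(rows=[{"tx": 2.2,"ty": 3.3,"yaw": 0.068},{"tx": 2.2,"ty": 3.3,"yaw": 0.068},{"tx": 2.2,"ty": 3.3,"yaw": 0.068},{"tx": 2.2,"ty": 3.3,"yaw": 0.068},{"tx": 2.2,"ty": 3.3,"yaw": 0.068}])

```text
invalid input at $.rows[0]: expected keys tx, ty, tz, yaw
```

>>> carry_out(rows=[{"tx": 0.6,"ty": 3.5,"yaw": 0.068},{"tx": 0.6,"ty": 3.5,"yaw": 0.068},{"tx": 0.6,"ty": 3.5,"yaw": 0.068},{"tx": 0.6,"ty": 3.5,"yaw": 0.068},{"tx": 0.6,"ty": 3.5,"yaw": 0.068}])

```text
invalid input at $.rows[0]: expected keys tx, ty, tz, yaw
```

>>> carry_out(rows=[{"tx": 0.6,"ty": 3.0,"yaw": 0.068},{"tx": 0.6,"ty": 3.0,"yaw": 0.068},{"tx": 0.6,"ty": 3.0,"yaw": 0.068},{"tx": 0.6,"ty": 3.0,"yaw": 0.068},{"yaw": 0.068}])

```text
invalid input at $.rows[0]: expected keys tx, ty, tz, yaw
```

>>> carry_out(rows=[{"tx": 2.2,"ty": 3.3,"tz": 0,"yaw": 0.068},{"tx": 2.2,"ty": 3.3,"tz": 0,"yaw": 0.068},{"tx": 2.2,"ty": 3.3,"tz": 0,"yaw": 0.068},{"tx": 2.2,"ty": 3.3,"tz": 0,"yaw": 0.068},{"tx": 2.2,"ty": 3.3,"tz": 0,"yaw": 0.068}], gripper=0.6)

```text
clock: 2.87
tool_pos: [0.3384, -0.4156, 0.2577]
eef_rot: [180.0, -0.0, 41.0]
ft_force: [1.4, -0.3, 0.4]
width: 0.647
grip_force: 0.0
```

>>> carry_out(rows=[{"tx": 2.2,"ty": 3.3,"tz": 0,"yaw": 0.068},{"tx": 2.2,"ty": 3.3,"tz": 0,"yaw": 0.068},{"tx": 2.2,"ty": 3.3,"tz": 0,"yaw": 0.068},{"tx": 2.2,"ty": 3.3,"tz": 0,"yaw": 0.068},{"tx": 2.2,"ty": 3.3,"tz": 0,"yaw": 0.068}])

```text
clock: 3.28
tool_pos: [0.4485, -0.2505, 0.2577]
eef_rot: [180.0, 0.0, 60.5]
ft_force: [1.2, -0.2, 0.9]
width: 0.602
grip_force: 0.0
```

>>> carry_out(rows=[{"tx": 0.6,"ty": 3.5,"tz": 0,"yaw": 0.068},{"tx": 0.6,"ty": 3.5,"tz": 0,"yaw": 0.068},{"tx": 0.6,"ty": 3.5,"tz": 0,"yaw": 0.068},{"tx": 0.6,"ty": 3.5,"tz": 0,"yaw": 0.068},{"tx": 0.6,"ty": 3.5,"tz": 0,"yaw": 0.068}])

```text
clock: 3.7
tool_pos: [0.4779, -0.0755, 0.2577]
eef_rot: [180.0, 0.0, 80.0]
ft_force: [0.7, -0.2, 0.2]
width: 0.602
grip_force: 0.0
```

>>> carry_out(rows=[{"tx": 0.6,"ty": 3.0,"tz": 0,"yaw": 0.068},{"tx": 0.6,"ty": 3.0,"tz": 0,"yaw": 0.068},{"tx": 0.6,"ty": 3.0,"tz": 0,"yaw": 0.068},{"tx": 0.6,"ty": 3.0,"tz": 0,"yaw": 0.068},{"tx": 0,"ty": 0,"tz": 0,"yaw": 0.068}])

```text
clock: 4.12
tool_pos: [0.5031, 0.0509, 0.2584]
eef_rot: [179.7, -0.3, 100.0]
ft_force: [-0.1, 0.4, 0.1]
width: 0.603
grip_force: 0.0
```

```bash
python3 - <<'E'
from h import *
np.set_printoptions(precision=4,suppress=True)
f=ctrl.grab_frame("wrist"); cv2.imwrite("pics/w1.png",f["pixels"])
print(ctrl.observe()["tool_pos"],ctrl.observe()["q"], ray(f,(0,0))[0])
h=cv2.cvtColor(f["pixels"],cv2.COLOR_BGR2HSV); b=((h[...,0]>105)&(h[...,0]<130)&(h[...,1]>150)&(h[...,2]>100)).astype(np.uint8)
n,lab,st,ce=cv2.connectedComponentsWithStats(b)
for i in range(1,n):
    if st[i][4]>100:
        pts=np.argwhere(lab==i)[:,::-1].astype(np.float32); q=np.array([onz(f,p,.122)[:2] for p in cv2.convexHull(pts)[:,0]],np.float32)
        print(st[i],ce[i],cv2.minAreaRect(q))
print("proj knob top",proj(f,[.5193,.1063,.122]))
E
```

```text
[0.5023 0.0471 0.2579] [  8.8926  32.6864 -30.6374 109.6432  23.2818  43.7315 -24.8344] [0.4919 0.1165 0.3857]
[337 142  19  55 970] [345.6247 168.6732] ((0.5195257663726807, 0.1070055142045021), (0.013459882698953152, 0.0394531786441803), 10.971586227416992)
proj knob top [345.5781 170.3987]
```

View pics/w1.png

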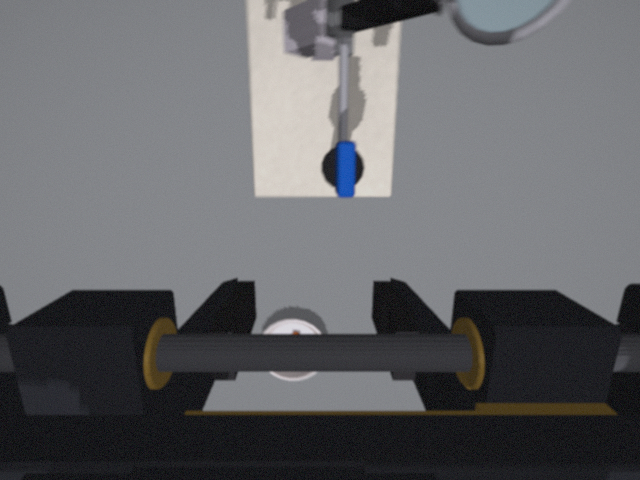

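The wrist view shows the blue blade at (346,169). It gives the knob at (0.5195, 0.107) and about 10°, which agrees with the top camera.

>>> carry_out(rows=[{"tx": 0.4,"ty": 1.5,"tz": 0,"yaw": 0},{"tx": 0.4,"ty": 1.5,"tz": 0,"yaw": 0},{"tx": 0.4,"ty": 1.5,"tz": -2.5,"yaw": 0},{"tx": 0.5,"ty": 1.5,"tz": -2.5,"yaw": 0},{"tx": 0,"ty": 0,"tz": -2.5,"yaw": 0}])

```text
clock: 4.58
tool_pos: [0.5202, 0.1058, 0.1822]
eef_rot: [179.8, -0.1, 99.3]
ft_force: [-0.4, 0.6, 0.1]
width: 0.602
grip_force: 0.0
```

>>> carry_out(rows=[{"tx": 0,"ty": 0,"tz": 0,"yaw": 0},{"tx": 0,"ty": 0,"tz": 0,"yaw": 0},{"tx": 0,"ty": 0,"tz": 0,"yaw": 0},{"tx": 0,"ty": 0,"tz": 0,"yaw": 0},{"tx": 0,"ty": 0,"tz": 0,"yaw": 0}])

```text
clock: 5.0
tool_pos: [0.5195, 0.1024, 0.1838]
eef_rot: [179.9, 0.0, 99.2]
ft_force: [0.3, 0.3, -0.3]
width: 0.603
grip_force: 0.0
```

>>> carry_out(rows=[{"tx": 0,"ty": 0.4,"tz": -1.4,"yaw": 0},{"tx": 0,"ty": 0,"tz": -2.0,"yaw": 0},{"tx": 0,"ty": 0,"tz": -2.0,"yaw": 0},{"tx": 0,"ty": 0,"tz": -1.5,"yaw": 0},{"tx": 0,"ty": 0,"tz": 0,"yaw": 0}])

```text
clock: 5.42
tool_pos: [0.5177, 0.1062, 0.112]
eef_rot: [-179.8, 0.0, 99.3]
ft_force: [0.4, -0.0, 0.9]
width: 0.602
grip_force: 0.0
```

>>> carry_out(rows=[{"tx": 0,"ty": 0,"tz": 0,"yaw": 0},{"tx": 0,"ty": 0,"tz": 0,"yaw": 0},{"tx": 0,"ty": 0,"tz": 0,"yaw": 0},{"tx": 0,"ty": 0,"tz": 0,"yaw": 0},{"tx": 0,"ty": 0,"tz": 0,"yaw": 0}], gripper=0.1, squeeze=15)

```text
clock: 5.83
tool_pos: [0.5191, 0.107, 0.1142]
eef_rot: [179.9, -0.0, 99.3]
ft_force: [1.0, 0.4, 0.1]
width: 0.241
grip_force: 0.0
```

>>> carry_out(rows=[{"tx": 0,"ty": 0,"tz": 0,"yaw": 0},{"tx": 0,"ty": 0,"tz": 0,"yaw": 0},{"tx": 0,"ty": 0,"tz": 0,"yaw": 0},{"tx": 0,"ty": 0,"tz": 0,"yaw": 0},{"tx": 0,"ty": 0,"tz": 0,"yaw": 0}])

```text
clock: 6.25
tool_pos: [0.5193, 0.107, 0.1139]
eef_rot: [179.9, 0.0, 99.3]
ft_force: [0.9, -0.5, 5.6]
width: 0.158
grip_force: 15.0
```

>>> carry_out(rows=[{"tx": 0,"ty": 0,"tz": 0,"yaw": 0.1},{"tx": 0,"ty": 0,"tz": 0,"yaw": 0.1},{"tx": 0,"ty": 0,"tz": 0,"yaw": 0.1},{"tx": 0,"ty": 0,"tz": 0,"yaw": 0.1},{"tx": 0,"ty": 0,"tz": 0,"yaw": 0.1}])

```text
clock: 6.67
tool_pos: [0.5193, 0.107, 0.1139]
eef_rot: [179.9, 0.0, 128.2]
ft_force: [0.1, -1.2, 4.7]
width: 0.16
grip_force: 15.0
```

>>> carry_out(rows=[{"tx": 0,"ty": 0,"tz": 0,"yaw": 0.1},{"tx": 0,"ty": 0,"tz": 0,"yaw": 0.1},{"tx": 0,"ty": 0,"tz": 0,"yaw": 0.1},{"tx": 0,"ty": 0,"tz": 0,"yaw": 0.1},{"tx": 0,"ty": 0,"tz": 0,"yaw": 0.1}])

```text
clock: 7.08
tool_pos: [0.5193, 0.107, 0.1139]
eef_rot: [180.0, 0.1, 156.8]
ft_force: [0.3, 0.3, 4.7]
width: 0.158
grip_force: 15.0
```

>>> carry_out(rows=[{"tx": 0,"ty": 0,"tz": 0,"yaw": 0.1},{"tx": 0,"ty": 0,"tz": 0,"yaw": 0.1},{"tx": 0,"ty": 0,"tz": 0,"yaw": 0.1},{"tx": 0,"ty": 0,"tz": 0,"yaw": 0.1},{"tx": 0,"ty": 0,"tz": 0,"yaw": 0}])

```text
clock: 7.5
tool_pos: [0.5192, 0.107, 0.1139]
eef_rot: [180.0, 0.1, 179.7]
ft_force: [-0.3, -1.2, 6.9]
width: 0.156
grip_force: 15.0
```

>>> carry_out(rows=[{"tx": 0,"ty": 0,"tz": 0,"yaw": 0},{"tx": 0,"ty": 0,"tz": 0,"yaw": 0},{"tx": 0,"ty": 0,"tz": 1,"yaw": 0},{"tx": 0,"ty": 0,"tz": 3,"yaw": 0},{"tx": 0,"ty": 0,"tz": 4,"yaw": 0}], gripper=0.5)

```text
clock: 7.92
tool_pos: [0.5166, 0.1061, 0.1925]
eef_rot: [-179.9, -0.4, 179.5]
ft_force: [1.0, 0.3, -0.8]
width: 0.493
grip_force: 0.0
```

>>> carry_out(rows=[{"tx": 0,"ty": 0,"tz": 4,"yaw": 0.033},{"tx": 0,"ty": 2.0,"tz": 2,"yaw": 0.033},{"tx": 0,"ty": 3.0,"tz": 0,"yaw": 0.033},{"tx": 0,"ty": 3.0,"tz": 0,"yaw": 0.033},{"tx": 0,"ty": 2.0,"tz": 0,"yaw": 0.033}])

```text
clock: 8.33
tool_pos: [0.518, 0.2099, 0.255]
eef_rot: [179.9, 0.1, -170.9]
ft_force: [-0.7, 0.2, -0.6]
width: 0.499
grip_force: 0.0
```

```bash
python3 - <<'E'
from h import *
f=ctrl.grab_frame("wrist"); t=ctrl.grab_frame("top"); s=ctrl.grab_frame("scene")
import pickle; pickle.dump((f,t,s),open("a.pkl","wb"))
print(ctrl.observe()["tool_pos"],ctrl.observe()["eef_rot"])
sc=cv2.resize(s["pixels"][180:280,290:450],(640,400),interpolation=cv2.INTER_CUBIC)
W=cv2.resize(f["pixels"],(512,384))
im=np.zeros((400,0,3),np.uint8)
out=np.zeros((600,800,3),np.uint8); out[:384,:512]=W; cr=cv2.resize(s["pixels"][180:280,290:450],(346,216)); out[384:,:346]=cr; tt=cv2.resize(t["pixels"][150:320,150:330],(288,272)); out[:272,512:]=tt
cv2.imwrite("pics/m1.png",out)
for l in ["lens_center","magnifier_grip","magnifier"]:
    for n,g in [("w",f),("t",t),("s",s)]:
        print(l,n,[(np.round(d["point"],1).tolist(),round(d["confidence"],2),int(d["region"].sum())) for d in ctrl.silhouettes(g,l)][:3])
E
```

```text
[0.51781568 0.20860904 0.25397407] [ 1.79949165e+02 -1.24273252e-02 -1.70866772e+02]
lens_center w [([331.7, 307.6], 0.79, 7259)]
lens_center t [([233.0, 244.7], 0.74, 335)]
lens_center s [([388.6, 213.6], 0.97, 379)]
magnifier_grip w [([328.2, 308.5], 0.6, 7345)]
magnifier_grip t [([233.2, 245.9], 0.67, 300)]
magnifier_grip s [([390.5, 215.8], 0.7, 476)]
magnifier w [([16.2, 157.4], 0.55, 2709)]
magnifier t [([233.2, 245.5], 0.8, 354)]
magnifier s [([393.6, 213.0], 0.68, 417)]
```

View pics/m1.png

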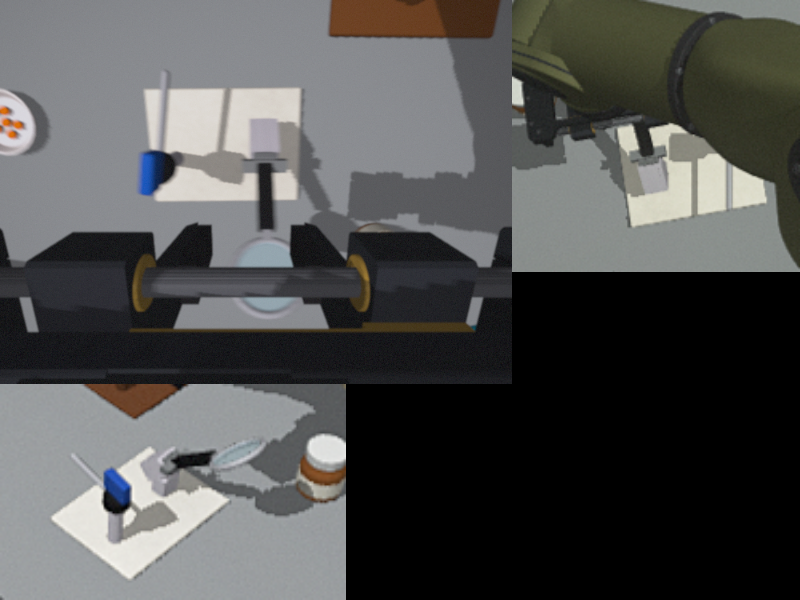

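```bash
python3 - <<'E'
from h import *
import pickle
np.set_printoptions(precision=4,suppress=True)
f,t,s=pickle.load(open("a.pkl","rb"))
c2=lambda x,y:((x+.5)/4-.5+180,(y+.5)/4-.5+160)
sc=lambda x,y:((x+.5)*160/346-.5+290,(y-384+.5)*100/216-.5+180)
wr=lambda x,y:(x/.8,y/.8)
for nm,a,b,c in [("grip lo",c2(219,346),wr(264.5,166),sc(172,464)),("grip hi",c2(190,224),wr(266,230),sc(213,458))]:
    p=tri([(t,a),(f,b)]); print(nm,p,[np.round(proj(g,p)-u,1) for g,u in [(t,a),(f,b),(s,c)]], tri([(t,a),(s,c)]),tri([(t,a),(s,c),(f,b)]))
o=np.array([.4917,.2183]);y=.163
for sag in [45,42,40]:
    e=np.array([np.cos(np.radians(sag))*np.cos(y),np.cos(np.radians(sag))*np.sin(y),np.sin(np.radians(sag))]);m=np.array([*o,.065])
    print(sag,"lo",m+.02*e,"grip",m+.05*e,"hi",m+.086*e,"lens",m+.13*e,proj(t,m+.13*e),proj(f,m+.05*e),proj(s,m+.13*e))
print("lens top", c2(168,150),"lens scene",sc(238,454))
E
```

```text
grip lo [0.507  0.2266 0.0376] [array([ 0. , -0.3]), array([ 0.2, -0.6]), array([3.9, 7.9])] [0.4993 0.2186 0.0693] [0.5003 0.2206 0.069 ]
grip hi [0.5622 0.2326 0.1088] [array([-0.8, -0.3]), array([-1.8, -1.2]), array([1.5, 3.4])] [0.5586 0.2286 0.1211] [0.5583 0.2304 0.12  ]
45 lo [0.5057 0.2206 0.0791] grip [0.5266 0.224  0.1004] hi [0.5517 0.2282 0.1258] lens [0.5824 0.2332 0.1569] [221.9196 200.7417] [327.4319 241.6779] [396.8969 208.7233]
42 lo [0.5064 0.2207 0.0784] grip [0.5284 0.2243 0.0985] hi [0.5548 0.2287 0.1225] lens [0.587 0.234 0.152] [222.067  199.2093] [327.3285 243.1538] [398.0461 210.9458]
40 lo [0.5068 0.2208 0.0779] grip [0.5295 0.2245 0.0971] hi [0.5567 0.229  0.1203] lens [0.59   0.2345 0.1486] [222.1868 198.2787] [327.2585 244.0448] [398.7616 212.4335]
lens top (221.625, 197.125) lens scene (399.78901734104045, 212.13888888888889)
```

The wrist view shows the knob arm swung back towards the robot at (163,110). The guard is at (265,162), and the black grip points to the lens at (267,275). The poses fit a sagged slope of about 40°, so the grip is at about (0.530, 0.2255, 0.097).

>>> carry_out(rows=[{"tx": 0.6,"ty": 0.9,"tz": 0,"yaw": 0.003},{"tx": 0.6,"ty": 0.8,"tz": -2,"yaw": 0},{"tx": 0,"ty": 0,"tz": -4,"yaw": 0},{"tx": 0,"ty": 0,"tz": -3,"yaw": 0},{"tx": 0,"ty": 0,"tz": 0,"yaw": 0}])

```text
clock: 9.35
tool_pos: [0.5282, 0.221, 0.1582]
eef_rot: [-179.7, -0.5, -170.9]
ft_force: [0.0, -0.4, 0.4]
width: 0.503
grip_force: 0.0
```

>>> carry_out(rows=[{"tx": 0,"ty": 0,"tz": -2,"yaw": 0},{"tx": 0,"ty": 0,"tz": -2,"yaw": 0},{"tx": 0,"ty": 0,"tz": -1.5,"yaw": 0},{"tx": 0,"ty": 0,"tz": 0,"yaw": 0},{"tx": 0,"ty": 0,"tz": 0,"yaw": 0}])

```text
clock: 9.77
tool_pos: [0.531, 0.2241, 0.1094]
eef_rot: [180.0, 0.0, -170.9]
ft_force: [0.6, 0.2, -0.2]
width: 0.503
grip_force: 0.0
```

>>> carry_out(rows=[{"tx": -0.1,"ty": 0.1,"tz": -0.7,"yaw": 0},{"tx": 0,"ty": 0,"tz": 0,"yaw": 0},{"tx": 0,"ty": 0,"tz": 0,"yaw": 0},{"tx": 0,"ty": 0,"tz": 0,"yaw": 0},{"tx": 0,"ty": 0,"tz": 0,"yaw": 0}])

```text
clock: 10.18
tool_pos: [0.5299, 0.2251, 0.102]
eef_rot: [180.0, 0.0, -170.9]
ft_force: [0.4, -0.0, 0.8]
width: 0.498
grip_force: 0.0
```

```bash
python3 - <<'E'
from h import *
f=ctrl.grab_frame("wrist"); s=ctrl.grab_frame("scene"); print(ctrl.observe()["tool_pos"],proj(s,ctrl.observe()["tool_pos"]))
out=np.zeros((600,800,3),np.uint8); out[:384,:512]=cv2.resize(f["pixels"],(512,384)); out[384:,:346]=cv2.resize(s["pixels"][180:280,290:450],(346,216))
cv2.imwrite("pics/m2.png",out)
E
```

```text
[0.52982089 0.22495028 0.1017652 ] [379.78350895 213.60605459]
```

View pics/m2.png

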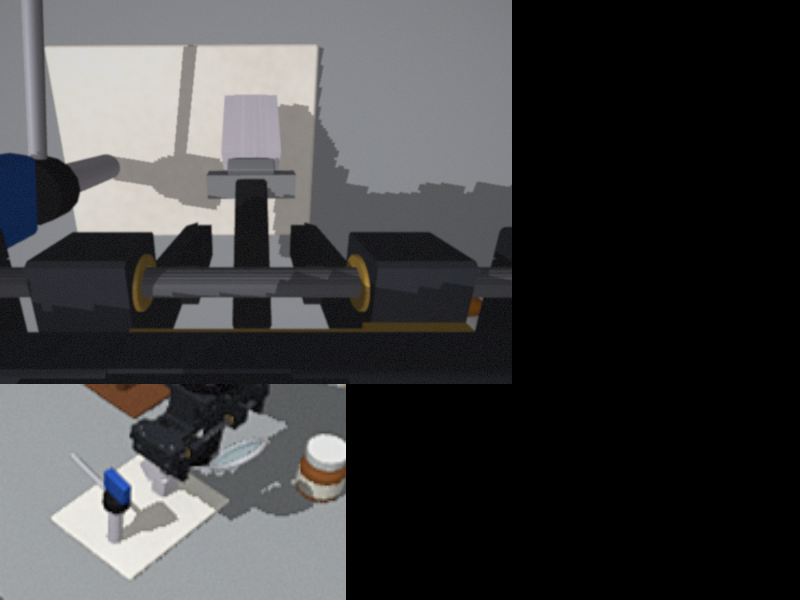

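The handle at (251,215) is midway between the fingers, so I am closing on it.

>>> carry_out(rows=[{"tx": 0,"ty": 0,"tz": 0,"yaw": 0},{"tx": 0,"ty": 0,"tz": 0,"yaw": 0},{"tx": 0,"ty": 0,"tz": 0,"yaw": 0},{"tx": 0,"ty": 0,"tz": 0,"yaw": 0},{"tx": 0,"ty": 0,"tz": 0,"yaw": 0}], gripper=0.1, squeeze=25)

```text
clock: 10.7
tool_pos: [0.5297, 0.225, 0.1015]
eef_rot: [180.0, 0.0, -170.9]
ft_force: [0.1, 0.8, 0.5]
width: 0.204
grip_force: 25.0
```

>>> carry_out(rows=[{"tx": 0,"ty": 0,"tz": 0,"yaw": 0},{"tx": 0,"ty": 0,"tz": 0,"yaw": 0},{"tx": 0.3,"ty": 0.05,"tz": 0.3,"yaw": 0},{"tx": 0.3,"ty": 0.05,"tz": 0.3,"yaw": 0},{"tx": 0.3,"ty": 0.05,"tz": 0.3,"yaw": 0}])

```text
clock: 11.12
tool_pos: [0.539, 0.2264, 0.1107]
eef_rot: [-180.0, -0.0, -170.9]
ft_force: [0.9, -0.5, -0.4]
width: 0.2
grip_force: 25.0
```

Width is 18 mm and there is no drag, so I keep drawing.

>>> carry_out(rows=[{"tx": 0.6,"ty": 0.1,"tz": 0.6,"yaw": 0},{"tx": 0.7,"ty": 0.11,"tz": 0.7,"yaw": 0},{"tx": 0.7,"ty": 0.11,"tz": 0.7,"yaw": 0},{"tx": 0.7,"ty": 0.11,"tz": 0.7,"yaw": 0},{"tx": 0.7,"ty": 0.11,"tz": 0.7,"yaw": 0}])

```text
clock: 11.53
tool_pos: [0.5737, 0.232, 0.1455]
eef_rot: [180.0, 0.0, -170.9]
ft_force: [-0.6, 1.0, -1.2]
width: 0.201
grip_force: 25.0
```

>>> carry_out(rows=[{"tx": 1.0,"ty": 0.15,"tz": 1.5,"yaw": 0},{"tx": 1.0,"ty": 0,"tz": 2.5,"yaw": 0},{"tx": 1.0,"ty": 0,"tz": 3,"yaw": 0},{"tx": 1.0,"ty": 0,"tz": 2,"yaw": 0},{"tx": 0,"ty": 0,"tz": 0,"yaw": 0}])

```text
clock: 11.95
tool_pos: [0.6167, 0.2349, 0.24]
eef_rot: [179.7, 0.5, -171.1]
ft_force: [0.6, 0.4, -0.2]
width: 0.204
grip_force: 25.0
```

```bash
python3 - <<'E'
from h import *
f=ctrl.grab_frame("wrist"); s=ctrl.grab_frame("scene"); print(ctrl.observe()["tool_pos"],proj(s,ctrl.observe()["tool_pos"]))
out=np.zeros((600,800,3),np.uint8); out[:300,:400]=cv2.resize(f["pixels"],(400,300)); out[:300,400:]=cv2.resize(s["pixels"][140:260,320:480],(400,300))
cv2.imwrite("pics/m3.png",out[:300])
E
```

```text
[0.61299501 0.23335326 0.23502945] [408.9468544  192.79901191]
```

View pics/m3.png

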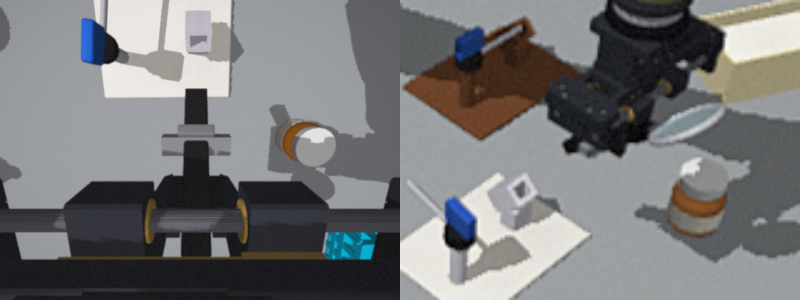

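It is out and held, with the plug end at wrist (196,95) and the socket empty. I'm going to free bench ahead to tip it level in the grip against the bench.

>>> carry_out(rows=[{"tx": 1.3,"ty": -3.6,"tz": 0,"yaw": 0},{"tx": 1.3,"ty": -3.6,"tz": 0,"yaw": 0},{"tx": 1.3,"ty": -3.6,"tz": 0,"yaw": 0},{"tx": 1.3,"ty": -3.6,"tz": 0,"yaw": 0},{"tx": 1.3,"ty": -3.6,"tz": 0,"yaw": 0}])

```text
clock: 12.47
tool_pos: [0.6766, 0.0512, 0.2324]
eef_rot: [-180.0, -0.2, -170.8]
ft_force: [0.4, 0.5, -1.0]
width: 0.204
grip_force: 25.0
```

>>> carry_out(rows=[{"tx": 0,"ty": 0,"tz": -3,"yaw": 0},{"tx": 0,"ty": 0,"tz": -4,"yaw": 0},{"tx": 0,"ty": 0,"tz": -4,"yaw": 0},{"tx": 0,"ty": 0,"tz": -2.5,"yaw": 0},{"tx": 0,"ty": 0,"tz": 0,"yaw": 0}])

```text
clock: 12.88
tool_pos: [0.672, 0.0512, 0.0913]
eef_rot: [-179.9, -0.8, -170.8]
ft_force: [-1.3, -1.0, -1.5]
width: 0.199
grip_force: 25.0
```

>>> carry_out(rows=[{"tx": 0,"ty": 0,"tz": 0,"yaw": 0},{"tx": 0,"ty": 0,"tz": 0,"yaw": 0},{"tx": 0,"ty": 0,"tz": 0,"yaw": 0},{"tx": 0,"ty": 0,"tz": 0,"yaw": 0},{"tx": 0,"ty": 0,"tz": 0,"yaw": 0}], squeeze=12)

```text
clock: 13.3
tool_pos: [0.6785, 0.0536, 0.1012]
eef_rot: [180.0, 0.1, -170.9]
ft_force: [-0.6, 1.3, -1.8]
width: 0.208
grip_force: 12.0
```

>>> carry_out(rows=[{"tx": 0,"ty": 0,"tz": -1.0,"yaw": 0},{"tx": 0,"ty": 0,"tz": -1.0,"yaw": 0},{"tx": 0.2,"ty": 0,"tz": -0.6,"yaw": 0},{"tx": 0.3,"ty": 0.05,"tz": -0.6,"yaw": 0},{"tx": 0.3,"ty": 0.05,"tz": -0.5,"yaw": 0}])

```text
clock: 13.72
tool_pos: [0.6858, 0.0541, 0.0614]
eef_rot: [-180.0, -0.0, -170.9]
ft_force: [0.4, 0.1, 0.9]
width: 0.204
grip_force: 12.0
```

>>> carry_out(rows=[{"tx": 0.3,"ty": 0.05,"tz": -0.5,"yaw": 0},{"tx": 0.3,"ty": 0.05,"tz": -0.5,"yaw": 0},{"tx": 0.2,"ty": 0,"tz": -0.5,"yaw": 0},{"tx": 0,"ty": 0,"tz": 0,"yaw": 0},{"tx": 0,"ty": 0,"tz": 0,"yaw": 0}])

```text
clock: 14.13
tool_pos: [0.6934, 0.0555, 0.047]
eef_rot: [180.0, -0.0, -170.9]
ft_force: [0.5, -1.6, -0.8]
width: 0.201
grip_force: 12.0
```

>>> carry_out(rows=[{"tx": 0.1,"ty": 0,"tz": -0.5,"yaw": 0},{"tx": 0.1,"ty": 0,"tz": -0.5,"yaw": 0},{"tx": 0.1,"ty": 0,"tz": -0.5,"yaw": 0},{"tx": 0,"ty": 0,"tz": -0.4,"yaw": 0},{"tx": 0,"ty": 0,"tz": 0,"yaw": 0}])

```text
clock: 14.55
tool_pos: [0.696, 0.0551, 0.0272]
eef_rot: [-180.0, -0.1, -170.9]
ft_force: [-0.4, -0.3, 0.3]
width: 0.2
grip_force: 12.0
```

>>> carry_out(rows=[{"tx": 0,"ty": 0,"tz": -0.2,"yaw": 0},{"tx": 0,"ty": 0,"tz": -0.2,"yaw": 0},{"tx": 0,"ty": 0,"tz": 0,"yaw": 0},{"tx": 0,"ty": 0,"tz": 0,"yaw": 0},{"tx": 0,"ty": 0,"tz": 0,"yaw": 0}])

```text
clock: 14.97
tool_pos: [0.6966, 0.0553, 0.0245]
eef_rot: [180.0, -0.0, -170.9]
ft_force: [0.8, -0.5, 0.2]
width: 0.2
grip_force: 12.0
```

```bash
python3 - <<'E'
from h import *
f=ctrl.grab_frame("wrist"); s=ctrl.grab_frame("scene"); print(ctrl.observe()["tool_pos"],proj(s,ctrl.observe()["tool_pos"]))
u=proj(s,ctrl.observe()["tool_pos"]).astype(int); print(u)
out=np.zeros((300,800,3),np.uint8); out[:,:400]=cv2.resize(f["pixels"],(400,300)); out[:,400:]=cv2.resize(s["pixels"][u[1]-60:u[1]+60,u[0]-80:u[0]+80],(400,300),interpolation=cv2.INTER_CUBIC)
cv2.imwrite("pics/m4.png",out)
E
```

```text
[0.69663815 0.05529655 0.02448579] [367.85266406 298.49849992]
[367 298]
```

View pics/m4.png

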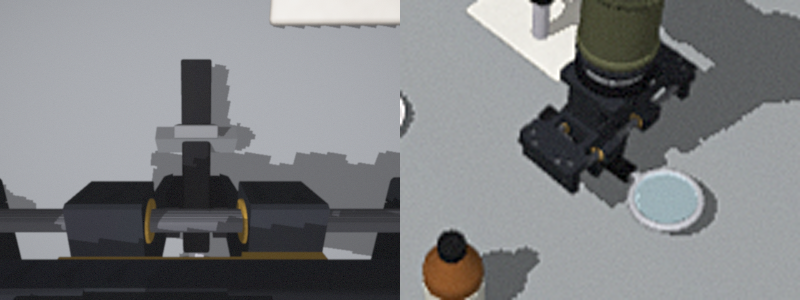

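It has pivoted almost flat: the lens is at (667,200) in the composite and the plug end at (196,60). I'll work out the tilt from both.

```bash
cat > tilt.py <<'E'
from h import *
from scipy.optimize import least_squares
np.set_printoptions(precision=4,suppress=True)
def run(s,lens,f,tail):
    o=ctrl.observe(); p=np.array(o["tool_pos"]); y=np.radians(o["eef_rot"][2]+180); print(p,np.degrees(y))
    def pt(v,x,th): return p+[0,0,v[1]]+v[3]*np.array([np.cos(y),np.sin(y),0])*1+x*np.array([np.cos(th)*np.cos(y+v[2]),np.cos(th)*np.sin(y+v[2]),np.sin(th)])
    g=lambda v:np.r_[proj(s,pt(v,.08,v[0]))-lens, (proj(f,pt(v,-.088,v[0]))-tail) , v[1:]*[300,20,100] if 0 else np.r_[(v[1]+.004)*500,v[2]*50,v[3]*200]]
    r=least_squares(g,[.1,-.004,0,0]); v=r.x; print("tilt deg",np.degrees(v[0]),"dz",v[1],"dyaw",v[2],"along",v[3],"res",r.fun); print("lens",pt(v,.08,v[0]))
E
python3 - <<'E'
from tilt import *
s=ctrl.grab_frame("scene");f=ctrl.grab_frame("wrist")
u=(367,298)
# refine lens by glass colour in scene
h=cv2.cvtColor(s["pixels"],cv2.COLOR_BGR2HSV); roi=np.zeros((480,640),np.uint8); m=((h[...,0]>80)&(h[...,0]<105)&(h[...,1]>25)).astype(np.uint8); m[:290]=0;m[350:]=0;m[:,:360]=0;m[:,430:]=0
n,l,st,ce=cv2.connectedComponentsWithStats(m); i=1+st[1:,4].argmax(); print(st[i],ce[i])
run(s,np.array(ce[i]),f,np.array([314.,96.]))
E
```

```text
[381 307  25  20 396] [392.947  316.8409]
[0.6967 0.0553 0.0245] 9.123694359132088
tilt deg 7.815852322548088 dz -0.0039412742630049276 dyaw -0.010566109335641827 along 0.002824425001536374 res [-0.3518 -0.0055 -0.1475 -0.0006  0.0294 -0.5283  0.5649]
lens [0.7778 0.0675 0.0314]
```

>>> carry_out(rows=[{"tx": 0,"ty": 0,"tz": -0.15,"yaw": 0},{"tx": 0,"ty": 0,"tz": -0.13,"yaw": 0},{"tx": 0,"ty": 0,"tz": 0,"yaw": 0},{"tx": 0,"ty": 0,"tz": 0,"yaw": 0},{"tx": 0,"ty": 0,"tz": 0,"yaw": 0}])

```text
clock: 15.58
tool_pos: [0.6967, 0.0554, 0.0217]
eef_rot: [180.0, 0.0, -170.9]
ft_force: [1.5, 0.3, 2.0]
width: 0.202
grip_force: 12.0
```

>>> carry_out(rows=[{"tx": 0,"ty": 0,"tz": 0,"yaw": 0},{"tx": 0,"ty": 0,"tz": 0,"yaw": 0},{"tx": 0,"ty": 0,"tz": 1,"yaw": 0},{"tx": 0,"ty": 0,"tz": 2,"yaw": 0},{"tx": 0,"ty": 0,"tz": 3,"yaw": 0}], squeeze=30)

```text
clock: 16.0
tool_pos: [0.6938, 0.0543, 0.0793]
eef_rot: [-179.9, -0.4, -170.8]
ft_force: [0.3, -0.3, -0.9]
width: 0.199
grip_force: 30.0
```

>>> carry_out(rows=[{"tx": 0,"ty": 0,"tz": 4,"yaw": 0},{"tx": 0,"ty": 0,"tz": 4,"yaw": 0},{"tx": 0,"ty": 0,"tz": 3,"yaw": 0},{"tx": -2,"ty": -1.5,"tz": 0,"yaw": 0},{"tx": -3,"ty": -2,"tz": 0,"yaw": 0}])

```text
clock: 16.42
tool_pos: [0.6481, 0.0234, 0.1946]
eef_rot: [179.8, 0.4, -170.8]
ft_force: [0.0, -0.2, -0.5]
width: 0.2
grip_force: 30.0
```

>>> carry_out(rows=[{"tx": -3.3,"ty": -2.3,"tz": 0,"yaw": 0},{"tx": -3.3,"ty": -2.3,"tz": 0,"yaw": 0},{"tx": -3.3,"ty": -2.3,"tz": 0,"yaw": 0},{"tx": -3.3,"ty": -2.3,"tz": 0,"yaw": 0},{"tx": -3.3,"ty": -2.3,"tz": 0,"yaw": 0}])

```text
clock: 16.83
tool_pos: [0.4788, -0.0958, 0.1918]
eef_rot: [-180.0, -0.1, -170.9]
ft_force: [0.8, -0.7, -1.6]
width: 0.203
grip_force: 30.0
```

>>> carry_out(rows=[{"tx": -3,"ty": -2,"tz": 0,"yaw": 0},{"tx": -2,"ty": -1.5,"tz": 0,"yaw": 0},{"tx": 0,"ty": 0,"tz": 0,"yaw": 0},{"tx": 0,"ty": 0,"tz": 0,"yaw": 0},{"tx": 0,"ty": 0,"tz": 0,"yaw": 0}])

```text
clock: 17.25
tool_pos: [0.4324, -0.1292, 0.1921]
eef_rot: [180.0, 0.1, -170.9]
ft_force: [0.0, 0.3, -0.6]
width: 0.198
grip_force: 30.0
```

>>> carry_out(rows=[{"tx": 0,"ty": 0,"tz": -2,"yaw": 0},{"tx": 0,"ty": 0,"tz": -3,"yaw": 0},{"tx": 0,"ty": 0,"tz": -2.5,"yaw": 0},{"tx": 0,"ty": 0,"tz": 0,"yaw": 0},{"tx": 0,"ty": 0,"tz": 0,"yaw": 0}])

```text
clock: 17.67
tool_pos: [0.4323, -0.1283, 0.1163]
eef_rot: [179.9, -0.1, -170.7]
ft_force: [0.3, 0.2, -0.0]
width: 0.198
grip_force: 30.0
```

```bash
python3 - <<'E'
from tilt import *
s=ctrl.grab_frame("scene");f=ctrl.grab_frame("wrist");t=ctrl.grab_frame("top")
for nm,g,(cx,cy) in [("top0",t,(384,246)),("scene0",s,(273,284))]:
    im=cv2.imread(f"pics/{nm}.png"); r=30; roi=im[cy-r:cy+r,cx-r:cx+r]
    m=(roi.min(2)>150).astype(np.uint8); n,l,st,ce=cv2.connectedComponentsWithStats(m); i=1+st[1:,4].argmax()
    pts=np.argwhere(l==i)[:,::-1]+[cx-r,cy-r]; e=cv2.fitEllipse(cv2.convexHull(pts.astype(np.float32))); print(nm,e,"dish",onz(g,e[0],.014))
h=cv2.cvtColor(s["pixels"],cv2.COLOR_BGR2HSV); m=((h[...,0]>80)&(h[...,0]<110)&(h[...,1]>25)).astype(np.uint8)
u=proj(s,[.511,-.118,.11]).astype(int); print("exp lens",u)
k=np.zeros_like(m); k[u[1]-40:u[1]+40,u[0]-40:u[0]+40]=1
out=np.zeros((300,800,3),np.uint8); out[:,:400]=cv2.resize(f["pixels"],(400,300)); out[:,400:]=cv2.resize(s["pixels"][u[1]-60:u[1]+60,u[0]-80:u[0]+80],(400,300),interpolation=cv2.INTER_CUBIC)
cv2.imwrite("pics/m5.png",out)
print(ctrl.observe()["tool_pos"])
E
```

```text
top0 ((383.8638916015625, 245.14105224609375), (34.29188919067383, 35.22936248779297), 129.57752990722656) dish [ 0.5068 -0.1172  0.014 ]Traceback (most recent call last):
  File "<stdin>", line 6, in <module>
cv2.error: OpenCV(4.12.0) /io/opencv/modules/imgproc/src/shapedescr.cpp:361: error: (-201:Incorrect size of input array) There should be at least 5 points to fit the ellipse in function 'fitEllipseNoDirect'
```

```bash
python3 - <<'E'
from tilt import *
s=ctrl.grab_frame("scene");f=ctrl.grab_frame("wrist")
u=proj(s,[.511,-.118,.11]).astype(int); print("exp lens",u, proj(s,[.5068,-.1172,.014]))
out=np.zeros((300,800,3),np.uint8); out[:,:400]=cv2.resize(f["pixels"],(400,300)); out[:,400:]=cv2.resize(s["pixels"][u[1]-45:u[1]+45,u[0]-60:u[0]+60],(400,300),interpolation=cv2.INTER_CUBIC)
cv2.imwrite("pics/m5.png",out)
print(ctrl.observe()["tool_pos"])
E
```

```text
exp lens [270 261] [272.8209 283.0653]
[ 0.4327 -0.1296  0.1178]
```

View pics/m5.png

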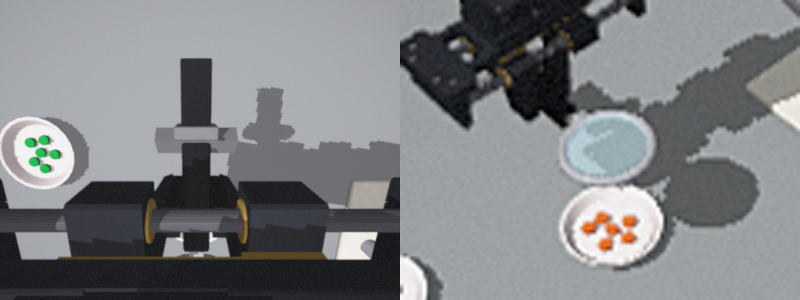

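The lens is at composite (607,147), i.e. scene (272,260). The orange dish is at (611,225), i.e. scene (273,283.5), right under it, and the plug end is at wrist (314,93).

```bash
python3 - <<'E'
from tilt import *
s=ctrl.grab_frame("scene");f=ctrl.grab_frame("wrist")
run(s,np.array([272.1,260.1]),f,np.array([314.,93.]))
print("dish scene",onz(s,(273.3,283.5),.014))
E
```

```text
[ 0.4322 -0.1298  0.1175] 9.1045662381932
tilt deg 2.5807164495651667 dz -0.0038822898045186853 dyaw -0.010956354145654235 along 0.0038747026137152768 res [-1.0479  0.2223 -0.2342  0.0209  0.0589 -0.5478  0.7749]
lens [ 0.5151 -0.1174  0.1172]
dish scene [ 0.5088 -0.1169  0.014 ]
```

>>> carry_out(rows=[{"tx": -0.3,"ty": 0,"tz": -0.6,"yaw": 0},{"tx": -0.3,"ty": 0,"tz": -0.6,"yaw": 0},{"tx": 0,"ty": 0,"tz": 0,"yaw": 0},{"tx": 0,"ty": 0,"tz": 0,"yaw": 0},{"tx": 0,"ty": 0,"tz": 0,"yaw": 0}])

```text
clock: 18.43
tool_pos: [0.4261, -0.1297, 0.1051]
eef_rot: [-180.0, 0.1, -170.9]
ft_force: [-0.3, 1.5, -2.0]
width: 0.201
grip_force: 30.0
```

>>> carry_out(rows=[{"tx": 0,"ty": 0,"tz": 0,"yaw": 0},{"tx": 0,"ty": 0,"tz": 0,"yaw": 0},{"tx": 0,"ty": 0,"tz": 0,"yaw": 0},{"tx": 0,"ty": 0,"tz": 0,"yaw": 0},{"tx": 0,"ty": 0,"tz": 0,"yaw": 0}])

```text
clock: 18.85
tool_pos: [0.4257, -0.1297, 0.1047]
eef_rot: [180.0, 0.0, -170.9]
ft_force: [0.5, 0.1, -0.8]
width: 0.202
grip_force: 30.0
```

```bash
python3 - <<'E'
from h import *
o=ctrl.observe(); print(o["tool_pos"],o["grip_force"],o["width"],np.abs(o["qvel"]).max())
print(ctrl.job_done())
E
```

```text
[ 0.4257447  -0.12965958  0.10471795] 29.99994495883584 0.2018901262144972 0.11601877364468535
the job is handed in; nothing more can be done
None
```

I handed the job in at about 19 s, with no verdict returned. The knob is turned about 80°, and the magnifier is out and held at 30 N. By my measurements its lens is within about 6° of level, about 10 cm up and within a few mm of centre over the orange dish.

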